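Extend a carrier plate to its mark and hold it level

TASK

The aluminium carrier plate on the grey riser is to be bolted down sticking out past the riser's end: turn the black bar knob of the cam catch anticlockwise until it clicks over fully open, leaving the plate where it is meanwhile. Then take the plate by its upright handle and slide it straight out along the riser, without lifting it off, until the dark line across it lies right over the riser's end edge. It would now tip over by itself, so finish while still holding it, still and level at that mark (a helper bolts it then), and leave the petri dish, the can and the vial undisturbed.

Things in the scene. Friction and masses are not known exactly. Their poses are not given: they have to be found in the camera images.
- riser: Fixed grey block on the bench, 240 long (its x) x 90 wide (its y) x 60 high, with a square ear 70 x 66 of the same height on its +y side at the outer end (x 50 to 120, y 43 to 109) that carries the catch. Origin: centre of the main block's underside. Its +x axis points outward, the way the plate is to slide; z up.
- riser_edge (a point): Middle of the top edge of the riser's outer (+x) end, 60 above the bench; axes as the riser's. The plate's dark line must come to lie over this edge.
- catch (a joint): Cam catch, rad. 0 = closed: bar knob across the riser (along its y), the eccentric steel disc (40 wide, 11 thick) under it blocks the plate's end. 1.4 = open, end stop: bar nearly along the riser, turned anticlockwise from above, disc clear. A spring plunger resists from 0.3 on with up to 0.12 N m, clicks over at 0.7 and drives on to 1.1; turn it on to the stop, it stays.
- catch_grip (a point): On the catch's vertical turning axis at the height to grip the black bar knob, 106 above the bench; turns with the knob: the bar runs along this point's y. The bar is 12 thick x 46 long x 32 high (86 to 118 above the bench), below it is a hub 22 across.
- plate: Loose aluminium plate 200 (x) x 60 (y) x 10 on the riser, 0.36 to 0.73 kg. Origin: centre of its underside; +x to its outer end. Steel disc (44 wide, 12 high) on top at x = 70, upright handle at x = -80. Mass centre about x = 15, i.e. 30 beyond the edge at the mark: it tips unless held. It starts just behind the closed catch, tail up to 35 past the riser's other end; it has to slide about 0.18 m.
- plate_mark (a point): Middle of the dark line (3 wide) scored across the plate's top, at plate x = -15, 115 from the outer end, on the top face; axes as the plate's.
- plate_handle (a point): Grip point on the plate's upright handle fin, 40 above the plate's underside (100 above the bench); the fin is 12 thick (plate x) x 40 wide (plate y) and stands from 10 to 55 above the plate's underside; axes as the plate's.
- microscope: Fixed furniture to keep clear of: a microscope about 0.35 m tall, beyond and left of the riser, its eyepieces leaning towards the robot; origin under it. Swing the arm round in front of it.
- petri: Bystander: clear petri dish, 93 across, 15 high, left of the riser on the bench; origin under its centre.
- can: Bystander: dark canister with grey lid, 37 across, 52 high, beyond the riser; origin under its centre.
- vial: Bystander: small vial with a screw cap, 24 across, 50 high, beyond and right of the riser; origin under its centre.

How it is judged:
On the way, in this order (a step that is already met when the one before it is completed fails the run):
1. the catch is clicked open while the plate still lies where it was (within 20 mm) (value of joint catch above 1.2 rad and distance of plate from where it was at the start of the episode below 0.02 m), for 0.2 s.
2. the plate is out at its mark, level (x of plate_mark in the frame of riser_edge between -0.005 and 0.005 m and y of plate_mark in the frame of riser_edge between -0.015 and 0.015 m and z of plate_mark in the frame of riser_edge between 0.005 and 0.015 m and angle between the x axis of plate and the x axis of riser, either way round below 0.1 rad and angle between plate's own z axis and vertical below 0.05 rad and value of joint catch above 1.2 rad), for 0.2 s.
At the end, for the whole second after the job is handed in: The catch is open (above 1.2 rad); the plate's dark line is within 5 mm of the riser's end edge (15 mm sideways, 0.1 rad in yaw), the plate lies level (within 0.05 rad) at the riser's top (its underside within 5 mm of it), still, with the fingers holding it with at least 1 N (all of step 2 and contact force between the fingers and plate above 1 N and linear speed of plate below 0.01 m/s and angular speed of plate below 0.1 rad/s); the arm keeps its last pose, push and grip.
It fails at once if the plate is lifted more than 20 mm off the riser's top (z of plate_mark in the frame of riser_edge above 0.03 m).
It fails at once if the plate tips by more than 0.25 rad (angle between plate's own z axis and vertical above 0.25 rad).
It fails at once if the petri is pushed more than 30 mm or tipped (distance of petri from where it was at the start of the episode above 0.03 m or angle between petri's own z axis and vertical above 0.5 rad).
It fails at once if the can is pushed more than 30 mm or tipped (distance of can from where it was at the start of the episode above 0.03 m or angle between can's own z axis and vertical above 0.5 rad).
It fails at once if the vial is pushed more than 30 mm or tipped (distance of vial from where it was at the start of the episode above 0.03 m or angle between vial's own z axis and vertical above 0.5 rad).
It also fails if it takes over 48 s, if anything falls off the work surface, if the arm or the gripper's body presses on something with over 40 N, if the wrist force passes 120 N, or if a joint passes its speed limit or range.

ROBOT

A 6-joint arm with a two-finger parallel gripper is mounted at the origin on a cart in front of the work surface, level with it; the furniture and walls round the work are solid. World frame = base frame: x ahead of the robot, y to its left, z up, the work surface at z = 0. Lengths are in m, angles in rad, forces in N, time in s.
With the tool pointing down it reaches from about 0.3 to 0.875 m from the base axis. Payload 6.4 kg.
Tool frame: the origin (TCP) lies between the finger pads; the fingertips stand 19 mm ahead of it and the grasp point (between the pads) is the TCP; z points along the fingers, y is the direction in which the jaws open and shut (so a half turn about z gives the same grasp; the last joint's range is limited). The gripper opens to 85 mm and grips with 20 to 120 N. Pads are 22 mm wide; open, the fingers measure 114 mm over their backs; the gripper's body (76 mm by 85 mm) begins 54 mm behind the grasp point. The pads swing forward as they close: fully open they stand 13 mm farther back than shut.
Start: joints at [1.047, 0.181, 1.607, -0, 1.354, -0.206], TCP at [0.18, 0.546, 0.25] pointing down, gripper open.
Joint ranges: [-2.99, 2.99], [-0.89, 2.07], [0.3, 2.58], [-1.14, 4.28], [0, 2.63], [-3.12, 3.12]. Speed limits (rad/s): [2.57, 2.57, 3.01, 3.14, 3.14, 3.14].

INTERFACE

Orientations are given as a unit quaternion [w, x, y, z].
In Python, from bench import * gives the robot as it stands.
- The arm moves only by the tool apply_moves, never from a script. Its argument "moves" is a list that holds one entry, the list of rows, each a list of 7 numbers: the shift along the tool's x, y, z in cm, then the turn, a rotation vector about the tool's x, y, z in rad, then the opening, from 0 (shut) to 1 (fully open). A call has 1 to 8 rows; each row is the pose to reach, as a shift and turn from the pose commanded when the call began, along the tool's axes at that moment; what a row does not reach only later rows make up. A row lasts 1/10 s, in which the tool goes at most 50 mm and 8.59 degrees, less where a joint would pass 70% of its speed; a pose out of reach is approached as far as the arm can. A call with a gripper value outside its range is refused whole. The fingers move at their own pace and stop on an object; the grip force is fixed at half the most. Time passes only in rows, so rows that repeat a pose let the fingers close. It gives the time, the measured TCP pose, the force and the opening at its end, in the units of the state.
- get_obs(): the state, without advancing time (a new reading comes with each control period).
- camera(name): name is "scene" or "top" or "wrist"; returns the picture (400x640x3 uint8, red, green, blue); there is no depth.
- get_calibration(name): a dict with "vertical_fov" (degrees; the focal length in pixels is half the picture's height over the tangent of half this angle, whatever the lens; pixels are square), "cx", "cy" (the principal point, pixels), "k1" (the pictures are not rectified: a ray, as slopes to the right and down, at radius r is drawn at 1 + k1 r^2 times it, then the intrinsics apply), "R" (3x3) and "t" (3): a world point X has camera coordinates R X + t. Camera axes: x right, y down, z forward; pixel columns grow to the right and rows downward; lengths in m; the calibration is good to about 2 mm. A picture is of the moment at which its call begins: read the wrist's pose just before it. get_calibration takes no time and is no camera call; for the wrist camera it gives the pose at the moment of the call.
- hand_in(): hands the job in, once; it reports no verdict.
The state is a dict: "time_s": time; "q": joint angles; "dq": joint speeds; "joint_efforts": joint torques, N m; "eef_pos": TCP position; "eef_rot": TCP orientation; "wrist_force": force on the tool from outside, world axes, zero at the start; "torque": the same for the moment, N m; "opening": opening from 0.0 (shut) to 1.0 (fully open).
Only numpy, scipy, OpenCV 4.12 (cv2) and the standard library are available. Lean on these libraries where they do the work, as an engineer would, in place of code of your own. Each camera call takes 0.05 s, during which the arm holds its last target. There are 200 camera calls.

## Working session

There is one attempt and no reset: what is moved stays moved. The work goes in short steps, Python scripts to look and compute and a tool call to move; the robot and the scene stay as the last step left them, time stands still between calls to the robot, and variables do not carry over. Pictures are saved under pics/ and viewed, about 8 in all and at most 12, crops included, and the job is handed in when it is done.

Besides the shell and the picture viewer there is one more tool, called after ">>>" by a JSON object that holds its "name" and its "arguments", one argument or row to a line. apply_moves: Moves the arm, as the interface text tells. Its arguments: {"type":"object","properties":{"moves":{"type":"array","items":{"type":"array","items":{"type":"array","items":{"type":"number"}}}}},"required":["moves"]}

```bash
mkdir -p pics; ls
cat > h.py <<'E'
from bench import *
import numpy as np, cv2
from scipy.spatial.transform import Rotation as Rn
def ray(c,px):
    f=200/np.tan(np.radians(c["vertical_fov"])/2)
    d=np.array([(px[0]-c["cx"])/f,(px[1]-c["cy"])/f]); u=d.copy()
    for _ in range(30): u=d/(1+c["k1"]*(u@u))
    R=np.array(c["R"]);t=np.array(c["t"])
    return -R.T@t, R.T@np.array([u[0],u[1],1])
def onz(c,px,z):
    o,d=ray(c,px); return o+d*(z-o[2])/d[2]
def proj(c,X):
    f=200/np.tan(np.radians(c["vertical_fov"])/2)
    x=np.array(c["R"])@np.array(X)+np.array(c["t"]);u=x[:2]/x[2];u=u*(1+c["k1"]*(u@u))
    return u*f+[c["cx"],c["cy"]]
E
python3 - <<'E'
from h import *
o=get_obs();print(o)
for n in("scene","top"):
    cv2.imwrite(f"pics/{n}0.png",camera(n)[...,::-1]); c=get_calibration(n);print(n,c)
E
```

```text
pics
{'time_s': 0.0, 'q': array([ 1.04673668e+00,  1.81492490e-01,  1.60799886e+00,  2.00451392e-05,
        1.35378067e+00, -2.06289934e-01]), 'dq': array([ 0.00030485, -0.00091678,  0.00136142, -0.00026514,  0.00118958,
       -0.00120608]), 'joint_efforts': array([-1.59874271e-03, -4.44873512e+01, -3.51330507e+01, -3.56452847e-04,
        9.13533324e-03, -1.80448126e-05]), 'eef_pos': array([0.17937171, 0.54577435, 0.24941583]), 'eef_rot': array([-3.09002619e-04,  1.58219292e-01,  9.87403641e-01, -7.80823088e-04]), 'wrist_force': array([ 0.33061468,  0.46871113, -0.246738  ]), 'torque': array([-0.0179462 , -0.01756762, -0.02430685]), 'opening': 1.0039118723772287}
scene {'vertical_fov': 48.27116506666722, 'cx': 315.05622389314766, 'cy': 192.49991180030855, 'k1': 0.01984147421411894, 'R': array([[ 0.81152833, -0.58424828, -0.00870198],
       [-0.34262442, -0.46374046, -0.81703934],
       [ 0.47331837,  0.66603208, -0.57651625]]), 't': array([-0.43799502,  0.23233442,  0.86457169])}
top {'vertical_fov': 46.02824937882922, 'cx': 316.73198939162273, 'cy': 204.57714162187514, 'k1': -0.12620656442672437, 'R': array([[-7.74563425e-02, -9.96995729e-01,  1.78709273e-04],
       [-9.74726768e-01,  7.56885969e-02, -2.10187925e-01],
       [ 2.09542937e-01, -1.64545806e-02, -9.77660986e-01]]), 't': array([-0.00451254,  0.55567985,  1.19277569])}
```

View pics/top0.png

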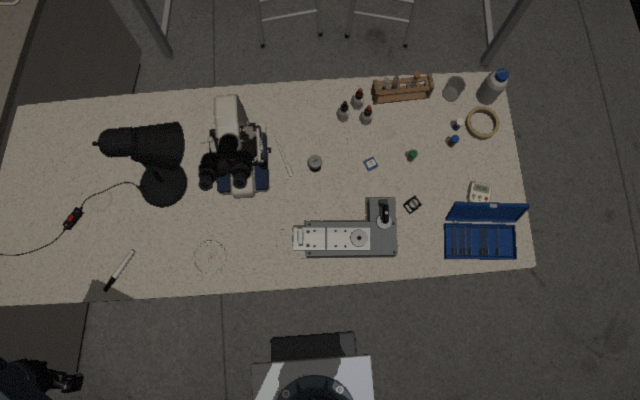

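View pics/scene0.png

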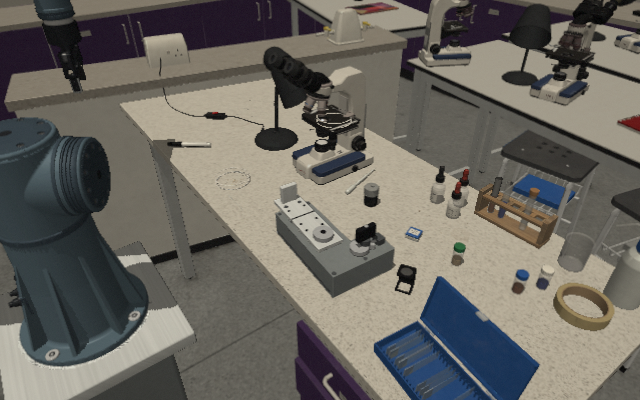

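Run:
```python
from h import *
im=cv2.imread("pics/top0.png")[185:270,285:410]
cv2.imwrite("pics/crop.png",cv2.resize(im,None,fx=6,fy=6,interpolation=cv2.INTER_CUBIC))
c=get_calibration("top")
for p,z in (((209,257),0),((315,163),0),((412,155),0),((360,238),.082),((384,213),.118),((397,255),.06),((397,222),.06)):print(p,onz(c,p,z).round(3))
```

```text
(209, 257) [0.443 0.258 0.   ]
(315, 163) [ 0.687 -0.053  0.   ]
(412, 155) [ 0.69  -0.333  0.   ]
(360, 238) [ 0.452 -0.151  0.082]
(384, 213) [ 0.506 -0.214  0.118]
(397, 255) [ 0.403 -0.246  0.06 ]
(397, 222) [ 0.49  -0.256  0.06 ]
```

View pics/crop.png

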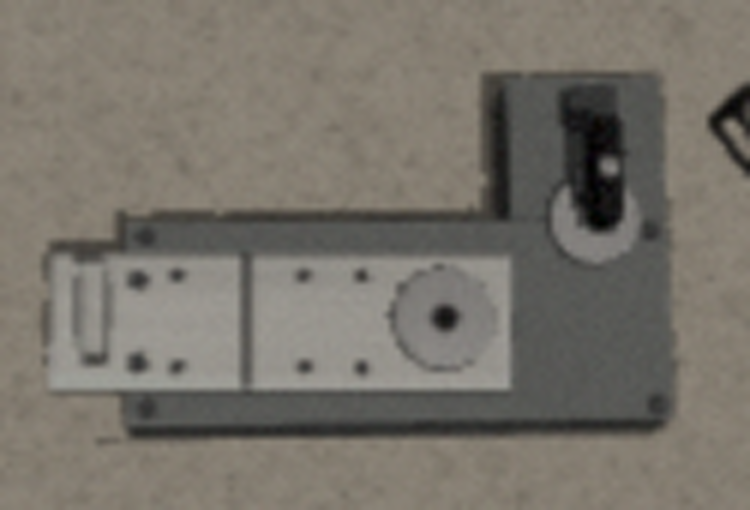

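Run:
```python
from h import *
c=get_calibration("top")
for n,p,z in (("riser R near",(672,422),.06),("ear R far",(660,74),.06),("ear L far",(487,74),.06),("riser L far",(118,212),.06),("riser L near",(125,430),.06),
 ("knob dot",(608,165),.118),("knob near",(600,232),.118),("knob far",(608,108),.118),("catch disc",(597,222),.075),("plate OR near",(512,389),.07),("plate OR far",(512,255),.07),("plate TL near",(48,390),.07),("TL far",(50,243),.07),("mark far",(248,255),.07),("mark near",(246,389),.07),
 ("fin top far",(91,262),.115),("fin top near",(93,358),.115),("fin L",(78,310),.115),("fin R",(106,310),.115)):
    print(n,onz(c,(285+p[0]/6-.4,185+p[1]/6-.4),z).round(4))
```

```text
riser R near [ 0.4033 -0.2449  0.06  ]
ear R far [ 0.5582 -0.2568  0.06  ]
ear L far [ 0.5641 -0.1796  0.06  ]
riser L far [ 0.5147 -0.0115  0.06  ]
riser L near [ 0.4187 -0.0076  0.06  ]
knob dot [ 0.5081 -0.2195  0.118 ]
knob near [ 0.4798 -0.2131  0.118 ]
knob far [ 0.5325 -0.2222  0.118 ]
catch disc [ 0.4913 -0.2191  0.075 ]
plate OR near [ 0.4222 -0.1755  0.07  ]
plate OR far [ 0.4805 -0.1813  0.07  ]
plate TL near [0.4374 0.0241 0.07  ]
TL far [0.5015 0.0189 0.07  ]
mark far [ 0.4895 -0.0666  0.07  ]
mark near [ 0.4313 -0.061   0.07  ]
fin top far [0.4843 0.0006 0.115 ]
fin top near [0.4439 0.0026 0.115 ]
fin L [0.4645 0.0074 0.115 ]
fin R [ 0.4636 -0.0042  0.115 ]
```

```bash
cat >> h.py <<'E'
def go(target,yaw=None):
    "tool-frame shift (cm) and turn to reach world target, jaws(y) at yaw, tool down"
    o=get_obs();R=Rn.from_quat(o["eef_rot"],scalar_first=True)
    s=R.inv().apply(np.array(target)-o["eef_pos"])*100
    y=R.as_matrix()[:,1]; cy=np.arctan2(y[1],y[0])
    w=0
    if yaw is not None:
        T=Rn.from_matrix(np.array([[np.sin(yaw),np.cos(yaw),0],[-np.cos(yaw),np.sin(yaw),0],[0,0,-1]]))
        T=Rn.from_matrix(np.column_stack([np.cross([np.cos(yaw),np.sin(yaw),0],[0,0,-1]),[np.cos(yaw),np.sin(yaw),0],[0,0,-1]]))
        w=(R.inv()*T).as_rotvec().round(3)
    print("t",o["time_s"],"pos",o["eef_pos"].round(4),"yaw",cy.round(3),"q",o["q"].round(2),"shift",s.round(2),"turn",w,"F",o["wrist_force"].round(1),"M",o["torque"].round(2),"op",o["opening"])
E
python3 -c "
from h import *
go((.36,.2,.25),-.2);go((.507,-.218,.22),-1.635)
c=get_calibration('top');print(onz(c,(207,180),.33))"
```

```text
Traceback (most recent call last):
  File "h.py", line 23, in go
    T=Rn.from_matrix(np.array([[np.sin(yaw),np.cos(yaw),0],[-np.cos(yaw),np.sin(yaw),0],[0,0,-1]]))
  File "scipy/spatial/transform/_rotation.pyx", line 1143, in scipy.spatial.transform._rotation.Rotation.from_matrix
ValueError: Non-positive determinant (left-handed or null coordinate frame) in rotation matrix 0: [[-0.19866933  0.98006658  0.        ]
 [-0.98006658 -0.19866933  0.        ]
 [ 0.          0.         -1.        ]].
```

```bash
sed -i '/np.array(\[\[np.sin/d' h.py
python3 -c "
from h import *
go((.33,.2,.25),.1);go((.507,-.218,.22),-1.635)
c=get_calibration('top');print(onz(c,(207,180),.33))"
```

```text
t 0.1 pos [0.1794 0.5458 0.2495] yaw 1.253 q [ 1.05  0.18  1.61  0.    1.35 -0.21] shift [-2.511e+01 -2.814e+01 -2.000e-02] turn [-2.000e-03  1.000e-03  1.153e+00] F [0.9 0.4 0.1] M [ 0.02  0.03 -0.03] op 0.9984020957493156
t 0.1 pos [0.1794 0.5458 0.2495] yaw 1.253 q [ 1.05  0.18  1.61  0.    1.35 -0.21] shift [-54.99 -62.31   3.03] turn [-1.000e-03  2.000e-03  2.888e+00] F [0.9 0.4 0.1] M [ 0.02  0.03 -0.03] op 0.9984020957493156
[0.56636832 0.18366355 0.33      ]
```

>>> {"name": "apply_moves", "arguments": {
  "moves": [
    [[-25.1, -28.1, 0, 0, 0, 1.15, 1], [-25.1, -28.1, 0, 0, 0, 1.15, 1], [-25.1, -28.1, 0, 0, 0, 1.15, 1], [-25.1, -28.1, 0, 0, 0, 1.15, 1], [-25.1, -28.1, 0, 0, 0, 1.15, 1], [-25.1, -28.1, 0, 0, 0, 1.15, 1], [-25.1, -28.1, 0, 0, 0, 1.15, 1], [-25.1, -28.1, 0, 0, 0, 1.15, 1]]
  ]
}}

```text
time_s: 0.9
eef_pos: [0.3309, 0.1981, 0.2502]
eef_rot: [0.0, 0.673, 0.74, -0.0]
wrist_force: [-0.4, 1.1, 0.0]
opening: 1.0
```

```bash
python3 -c "
from h import *
go((.507,-.218,.22),-1.635)"
```

```text
t 0.9 pos [0.3309 0.1981 0.2502] yaw 0.095 q [ 0.23 -0.28  2.05 -0.    1.37  0.13] shift [-43.09  13.57   3.06] turn [1.00e-03 0.00e+00 1.73e+00] F [-0.4  1.1  0. ] M [ 0.04 -0.02  0.06] op 0.9999166933233115
```

>>> {"name": "apply_moves", "arguments": {
  "moves": [
    [[-43.1, 13.6, 3, 0, 0, 1.73, 1], [-43.1, 13.6, 3, 0, 0, 1.73, 1], [-43.1, 13.6, 3, 0, 0, 1.73, 1], [-43.1, 13.6, 3, 0, 0, 1.73, 1], [-43.1, 13.6, 3, 0, 0, 1.73, 1], [-43.1, 13.6, 3, 0, 0, 1.73, 1], [-43.1, 13.6, 3, 0, 0, 1.73, 1], [-43.1, 13.6, 3, 0, 0, 1.73, 1]]
  ]
}}

```text
time_s: 1.7
eef_pos: [0.4891, -0.1675, 0.2233]
eef_rot: [-0.0, 0.973, 0.231, -0.0]
wrist_force: [0.7, 0.4, 1.1]
opening: 0.998
```

```bash
python3 -c "
from h import *
go((.507,-.218,.22),-1.635)"
```

```text
t 1.7 pos [ 0.4891 -0.1675  0.2233] yaw -1.104 q [-0.56  0.08  1.78  0.    1.29  0.54] shift [-0.68  5.32  0.32] turn [-0.     0.     0.531] F [0.7 0.4 1.1] M [ 0.02 -0.03 -0.02] op 0.9977638342678258
```

>>> {"name": "apply_moves", "arguments": {
  "moves": [
    [[-0.7, 5.3, 0.3, 0, 0, 0.53, 1], [-0.7, 5.3, 0.3, 0, 0, 0.53, 1], [-0.7, 5.3, 0.3, 0, 0, 0.53, 1], [-0.7, 5.3, 0.3, 0, 0, 0.53, 1], [-0.7, 5.3, 0.3, 0, 0, 0.53, 1], [-0.7, 5.3, 0.3, 0, 0, 0.53, 1]]
  ]
}}

```text
time_s: 2.3
eef_pos: [0.5067, -0.2156, 0.2205]
eef_rot: [-0.0, 1.0, -0.027, -0.0]
wrist_force: [0.0, 1.0, -0.1]
opening: 0.998
```

```bash
python3 -c "
from h import *
go((.507,-.218,.106),-1.635)
c=get_calibration('wrist')
cv2.imwrite('pics/w1.png',camera('wrist')[...,::-1]);import pickle;pickle.dump(c,open('w1.pkl','wb'))
print(proj(c,(.507,-.218,.118)),-np.array(c['R']).T@c['t'])"
```

```text
t 2.3 pos [ 0.5067 -0.2156  0.2205] yaw -1.625 q [-0.62  0.16  1.7   0.    1.29  1.01] shift [ 0.05  0.24 11.45] turn [-0.     0.001  0.01 ] F [ 0.   1.  -0.1] M [-0.03 -0.01 -0.05] op 0.9977584210045364
[324.18610589 208.80734878] [ 0.58100196 -0.21863011  0.34373774]
```

View pics/w1.png

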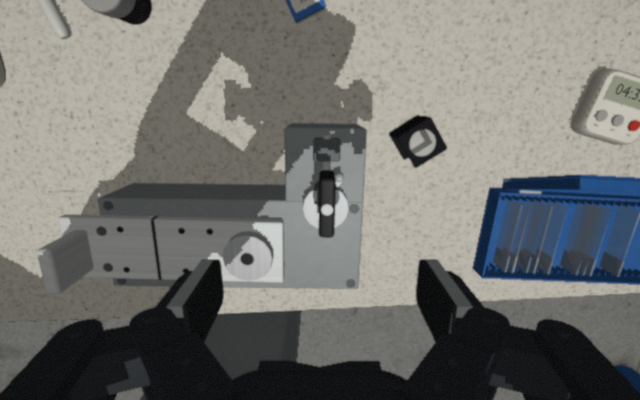

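Run:
```python
from h import *
import pickle;c=pickle.load(open('w1.pkl','rb'))
for n,p,z in (("knob far",(327.5,172),.118),("knob near",(326.5,237),.118),("knob L",(320,205),.118),("knob R",(334.5,205),.118),("dot",(327,210),.118),("ear R far",(365,126),.06),("ear Lfar",(286,126),.06),("riser R near",(358,287),.06),("riserLnear",(113,284),.06),("riserLfar",(101,208),.06),("plate R near",(282,281),.07),("plate R far",(282,218),.07),("mark far",(152,218),.07),("mark near",(157,279),.07),("disc",(247,258),.082),("plateLfar",(64,216),.07)):
    print(n,onz(c,p,z).round(4))
```

```text
knob far [ 0.5337 -0.2216  0.118 ]
knob near [ 0.4851 -0.2186  0.118 ]
knob L [ 0.51   -0.2152  0.118 ]
knob R [ 0.5095 -0.2255  0.118 ]
dot [ 0.506 -0.22   0.118]
ear R far [ 0.5589 -0.2556  0.06  ]
ear Lfar [ 0.5625 -0.1896  0.06  ]
riser R near [ 0.4064 -0.2466  0.06  ]
riserLnear [ 0.4222 -0.0085  0.06  ]
riserLfar [ 0.4997 -0.0161  0.06  ]
plate R near [ 0.4228 -0.1751  0.07  ]
plate R far [ 0.4848 -0.1806  0.07  ]
mark far [ 0.491  -0.0663  0.07  ]
mark near [ 0.4309 -0.0587  0.07  ]
disc [ 0.4539 -0.1485  0.082 ]
plateLfar [0.4971 0.0117 0.07  ]
```

```bash
python3 -c "
from h import *
go((.5095,-.2205,.106),-1.635)"
```

```text
t 2.35 pos [ 0.5067 -0.2155  0.2206] yaw -1.625 q [-0.62  0.16  1.7  -0.    1.29  1.01] shift [ 0.31  0.48 11.46] turn [-0.    0.    0.01] F [-0.2  0.1 -0.8] M [-0.03 -0.03 -0.02] op 0.9965502047281075
```

>>> {"name": "apply_moves", "arguments": {
  "moves": [
    [[0.3, 0.5, 3, 0, 0, 0.01, 0.6], [0.3, 0.5, 6, 0, 0, 0.01, 0.6], [0.3, 0.5, 9, 0, 0, 0.01, 0.6], [0.3, 0.5, 11.5, 0, 0, 0.01, 0.6], [0.3, 0.5, 11.5, 0, 0, 0.01, 0.5], [0.3, 0.5, 11.5, 0, 0, 0.01, 0], [0.3, 0.5, 11.5, 0, 0, 0.01, 0], [0.3, 0.5, 11.5, 0, 0, 0.01, 0]]
  ]
}}

```text
time_s: 3.15
eef_pos: [0.5107, -0.2213, 0.1078]
eef_rot: [0.001, 0.999, -0.033, 0.001]
wrist_force: [0.4, 3.4, 4.4]
opening: 0.129
```

```bash
python3 -c "
from h import *
go((.5095,-.2205,.106),-1.635)"
```

```text
t 3.15 pos [ 0.5107 -0.2213  0.1078] yaw -1.637 q [-0.62  0.31  1.76  0.    1.06  1.01] shift [-0.13 -0.07  0.18] turn [ 0.001 -0.003 -0.002] F [0.4 3.4 4.4] M [ 0.46  0.03 -0.06] op 0.12860152323826052
```

>>> {"name": "apply_moves", "arguments": {
  "moves": [
    [[0, 0, 0, 0, 0, -0.12, 0], [0, 0, 0, 0, 0, -0.24, 0], [0, 0, 0, 0, 0, -0.36, 0], [0, 0, 0, 0, 0, -0.48, 0], [0, 0, 0, 0, 0, -0.6, 0], [0, 0, 0, 0, 0, -0.72, 0], [0, 0, 0, 0, 0, -0.84, 0], [0, 0, 0, 0, 0, -0.96, 0]]
  ]
}}

```text
time_s: 3.95
eef_pos: [0.5093, -0.2178, 0.1077]
eef_rot: [-0.003, 0.901, 0.435, 0.0]
wrist_force: [-7.1, 16.7, 17.5]
opening: 0.131
```

>>> {"name": "apply_moves", "arguments": {
  "moves": [
    [[0, 0, 0, 0, 0, -0.12, 0], [0, 0, 0, 0, 0, -0.24, 0], [0, 0, 0, 0, 0, -0.36, 0], [0, 0, 0, 0, 0, -0.44, 0], [0, 0, 0, 0, 0, -0.46, 0], [0, 0, 0, 0, 0, -0.46, 0], [0, 0, 0, 0, 0, -0.46, 0]]
  ]
}}

```text
time_s: 4.65
eef_pos: [0.5077, -0.217, 0.1077]
eef_rot: [-0.004, 0.78, 0.626, 0.0]
wrist_force: [-12.7, 17.5, 22.7]
opening: 0.125
```

```bash
python3 -c "
from h import *
go((.5095,-.2205,.22),-1.635)
cv2.imwrite('pics/s2.png',cv2.resize(camera('scene')[140:320,230:450,::-1],None,fx=3,fy=3))"
```

```text
t 4.65 pos [ 0.5077 -0.217   0.1077] yaw -0.217 q [-0.62  0.31  1.77  0.    1.07 -0.4 ] shift [ -0.24   0.18 -11.23] turn [-9.000e-03 -1.000e-03  1.418e+00] F [-12.7  17.5  22.7] M [ 2.92  2.1  -0.73] op 0.12478979478130922
```

View pics/s2.png

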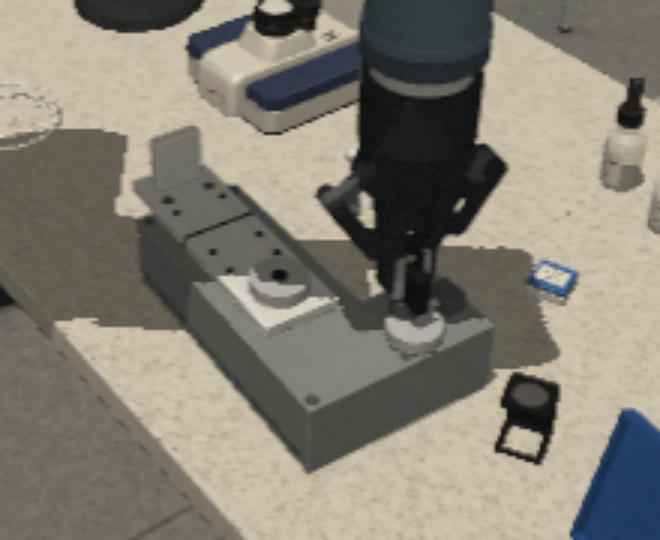

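>>> {"name": "apply_moves", "arguments": {
  "moves": [
    [[0, 0, 0, 0, 0, 0, 0.6], [0, 0, 0, 0, 0, 0, 0.6], [0, 0, 0, 0, 0, 0, 0.6], [0, 0, -4, 0, 0, 0, 0.6], [0, 0, -8, 0, 0, 0, 0.6], [0, 0, -11, 0, 0, 0, 0.6], [0, 0, -11, 0, 0, 0, 0.6]]
  ]
}}

```text
time_s: 5.4
eef_pos: [0.5123, -0.2231, 0.2215]
eef_rot: [0.005, 0.78, 0.626, 0.001]
wrist_force: [-0.6, -0.3, -0.6]
opening: 0.604
```

```bash
python3 -c "
from h import *
go((.464,.0,.22),-1.635)"
```

```text
t 5.4 pos [ 0.5123 -0.2231  0.2215] yaw -0.217 q [-0.62  0.17  1.69 -0.    1.28 -0.41] shift [20.75 -9.52 -0.03] turn [ 0.011 -0.003  1.418] F [-0.6 -0.3 -0.6] M [-0.03 -0.02  0.05] op 0.6037978886802037
```

>>> {"name": "apply_moves", "arguments": {
  "moves": [
    [[20.8, -9.5, 0, 0.01, 0, 1.42, 0.7], [20.8, -9.5, 0, 0.01, 0, 1.42, 0.7], [20.8, -9.5, 0, 0.01, 0, 1.42, 0.7], [20.8, -9.5, 0, 0.01, 0, 1.42, 0.7], [20.8, -9.5, 0, 0.01, 0, 1.42, 0.7], [20.8, -9.5, 0, 0.01, 0, 1.42, 0.7], [20.8, -9.5, 0, 0.01, 0, 1.42, 0.7], [20.8, -9.5, 0, 0.01, 0, 1.42, 0.7]]
  ]
}}

```text
time_s: 6.2
eef_pos: [0.4613, 0.0031, 0.2151]
eef_rot: [-0.003, 0.996, 0.086, -0.003]
wrist_force: [0.3, 0.1, -0.1]
opening: 0.703
```

```bash
python3 -c "
from h import *
go((.464,.0,.22),-1.635)"
```

```text
t 6.2 pos [0.4613 0.0031 0.2151] yaw -1.399 q [-0.25 -0.04  1.92  0.    1.27  1.14] shift [ 0.21  0.34 -0.49] turn [-0.006  0.006  0.236] F [ 0.3  0.1 -0.1] M [-0.01 -0.    0.06] op 0.7028057426287273
```

>>> {"name": "apply_moves", "arguments": {
  "moves": [
    [[0.2, 0.3, -0.5, -0.006, 0.006, 0.236, 0.7], [0.2, 0.3, -0.5, -0.006, 0.006, 0.236, 0.7], [0.2, 0.3, -0.5, -0.006, 0.006, 0.236, 0.7]]
  ]
}}

```text
time_s: 6.5
eef_pos: [0.464, -0.0001, 0.2202]
eef_rot: [0.0, 1.0, -0.03, 0.0]
wrist_force: [-0.1, 0.2, 0.4]
opening: 0.703
```

```bash
python3 -c "
from h import *
go((.464,.0,.1),-1.635)
c=get_calibration('wrist')
cv2.imwrite('pics/w2.png',camera('wrist')[...,::-1]);import pickle;pickle.dump(c,open('w2.pkl','wb'))"
```

```text
t 6.5 pos [ 4.640e-01 -1.000e-04  2.202e-01] yaw -1.63 q [-0.26 -0.04  1.91  0.    1.28  1.37] shift [-0.000e+00 -1.000e-02  1.202e+01] turn [ 0.    -0.     0.005] F [-0.1  0.2  0.4] M [ 0.01 -0.    0.01] op 0.7033376111709048
```

View pics/w2.png

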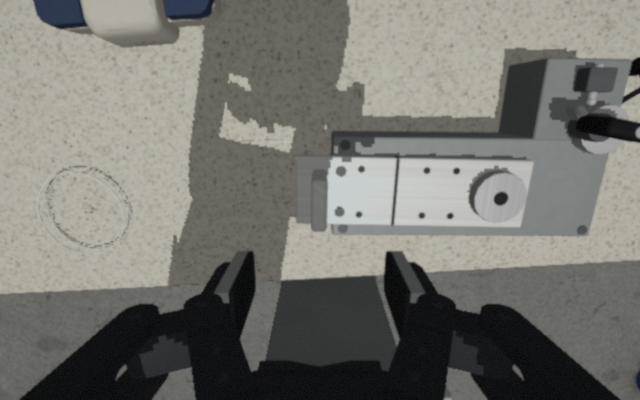

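Run:
```python
from h import *
import pickle;c=pickle.load(open('w2.pkl','rb'))
for n,p,z in (("fin L",(312,200),.115),("fin R",(327,200),.115),("fin far",(320,171),.115),("fin near",(319,231),.115),("plate R near",(532,227),.07),("plate R far",(534,159),.07),("mark far",(397.5,156),.07),("mark near",(393,225),.07),("platelow left",(297,222),.07),("riser R near",(591,236),.06),("riser L near",(332,234),.06),("riser L far",(332,131),.06),("disc",(501,199),.082)):
    print(n,onz(c,p,z).round(4))
```

```text
fin L [0.4707 0.0058 0.115 ]
fin R [ 0.47   -0.0049  0.115 ]
fin far [ 0.4915 -0.0012  0.115 ]
fin near [0.4465 0.0023 0.115 ]
plate R near [ 0.4206 -0.1855  0.07  ]
plate R far [ 0.4818 -0.1796  0.07  ]
mark far [ 0.491  -0.0655  0.07  ]
mark near [ 0.4301 -0.062   0.07  ]
platelow left [0.4381 0.0222 0.07  ]
riser R near [ 0.4038 -0.2491  0.06  ]
riser L near [ 0.4207 -0.0081  0.06  ]
riser L far [ 0.5137 -0.0127  0.06  ]
disc [ 0.4523 -0.1486  0.082 ]
```

>>> {"name": "apply_moves", "arguments": {
  "moves": [
    [[-0.2, -0.1, 3.5, 0, 0, 0, 0.7], [-0.2, -0.1, 7, 0, 0, 0, 0.7], [-0.2, -0.1, 10, 0, 0, 0, 0.7], [-0.2, -0.1, 12, 0, 0, 0, 0.7], [-0.2, -0.1, 12, 0, 0, 0, 0.3], [-0.2, -0.1, 12, 0, 0, 0, 0], [-0.2, -0.1, 12, 0, 0, 0, 0], [-0.2, -0.1, 12, 0, 0, 0, 0]]
  ]
}}

```text
time_s: 7.35
eef_pos: [0.4633, 0.0008, 0.1023]
eef_rot: [0.0, 1.0, -0.029, 0.002]
wrist_force: [-0.7, 0.1, 2.8]
opening: 0.131
```

```bash
python3 -c "
from h import *
go((.466,.001,.1),-1.635)"
```

```text
t 7.35 pos [0.4633 0.0008 0.1023] yaw -1.629 q [-0.26  0.13  2.    0.    1.01  1.37] shift [ 0.26 -0.03  0.23] turn [ 0.001 -0.003  0.006] F [-0.7  0.1  2.8] M [0.04 0.1  0.1 ] op 0.13078506234514506
```

>>> {"name": "apply_moves", "arguments": {
  "moves": [
    [[0, 1, 0.1, 0, 0, 0, 0], [0, 3, 0.1, 0, 0, 0, 0], [0, 5, 0.1, 0, 0, 0, 0], [0, 7, 0.1, 0, 0, 0, 0], [0, 8.5, 0.1, 0, 0, 0, 0], [-0.1, 9.5, 0.1, 0, 0, 0, 0], [-0.1, 10, 0.1, 0, 0, 0, 0], [-0.1, 10, 0.1, 0, 0, 0, 0]]
  ]
}}

```text
time_s: 8.15
eef_pos: [0.4573, -0.0991, 0.1023]
eef_rot: [0.0, 1.0, -0.03, 0.003]
wrist_force: [-0.3, 4.3, 11.0]
opening: 0.134
```

```bash
python3 -c "
from h import *
go((.466,.001,.1),-1.635)"
```

```text
t 8.15 pos [ 0.4573 -0.0991  0.1023] yaw -1.63 q [-0.47  0.14  1.99  0.    1.01  1.16] shift [  0.27 -10.04   0.23] turn [ 0.    -0.005  0.005] F [-0.3  4.3 11. ] M [0.73 0.21 0.  ] op 0.1337502901005163
```

>>> {"name": "apply_moves", "arguments": {
  "moves": [
    [[0, 1, 0, 0, 0, 0, 0], [0, 2.5, 0, 0, 0, 0, 0], [0, 4.5, 0, 0, 0, 0, 0], [0, 6, 0, 0, 0, 0, 0], [0, 7, 0, 0, 0, 0, 0], [0, 7.5, 0, 0, 0, 0, 0], [0, 7.5, 0, 0, 0, 0, 0]]
  ]
}}

```text
time_s: 8.85
eef_pos: [0.4527, -0.1739, 0.1023]
eef_rot: [0.0, 1.0, -0.03, 0.002]
wrist_force: [-0.6, 5.5, 11.9]
opening: 0.13
```

```bash
python3 -c "
from h import *
go((.466,.001,.1),-1.635)
import pickle
c=get_calibration('wrist')
cv2.imwrite('pics/w3.png',camera('wrist')[...,::-1]);pickle.dump(c,open('w3.pkl','wb'))
cv2.imwrite('pics/s3.png',cv2.resize(camera('scene')[190:310,250:410,::-1],None,fx=4.5,fy=4.5,interpolation=cv2.INTER_CUBIC))"
```

```text
t 8.85 pos [ 0.4527 -0.1739  0.1023] yaw -1.63 q [-0.61  0.17  1.95  0.    1.01  1.01] shift [  0.29 -17.54   0.23] turn [ 0.    -0.005  0.005] F [-0.6  5.5 11.9] M [ 0.88  0.11 -0.05] op 0.1302770615605609
```

View pics/w3.png

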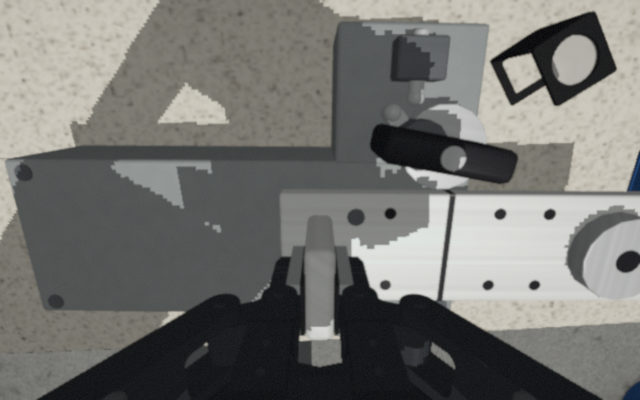

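View pics/s3.png

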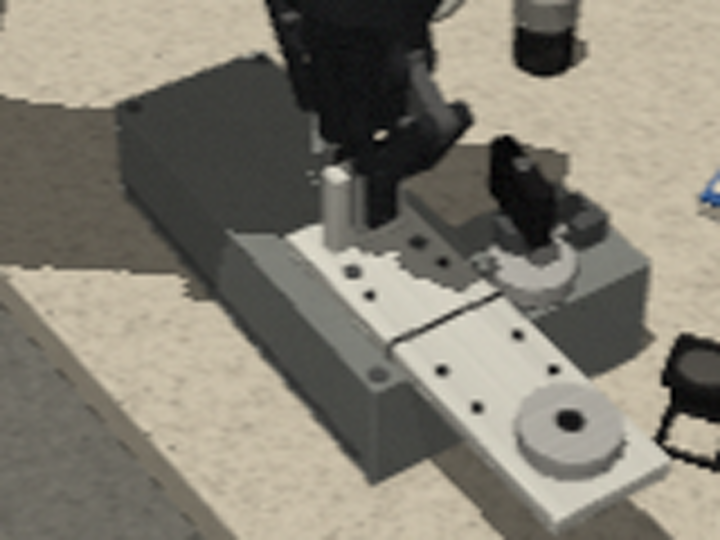

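Run:
```python
from h import *
import pickle;c=pickle.load(open('w3.pkl','rb'));s=get_calibration('scene')
u=np.array([-.065,-.998]);n=np.array([.998,-.065])
def P(k,nm,p,z):
    X=onz(k,p,z)[:2];print(nm,X.round(4),"u",(X@u).round(4),"n",(X@n).round(4))
for nm,p,z in (("mark far",(451,193),.07),("mark near",(442,299),.07),("ear edge far",(488,26),.06),("ear edge mid",(479,100),.06),("corner near?",(470,302),.06)):P(c,nm,p,z)
f=lambda a,b:(250+a/4.5-.4,190+b/4.5-.4)
for nm,p,z in (("S mark far",(502,294),.07),("S mark near",(390,344),.07),("S ear",(650,265),.06),("S near",(375,389),.06)):P(s,nm,f(*p),z)
im=cv2.imread('pics/w3.png');g=cv2.cvtColor(im,6)
for r in (40,60,80,95):print(r,g[r,470:500].tolist())
for r in (298,300,302,304,307):print(r,g[r,440:500:2].tolist())
```

```text
mark far [ 0.4806 -0.2388] u 0.2071 n 0.4951
mark near [ 0.4214 -0.2372] u 0.2094 n 0.4359
ear edge far [ 0.5555 -0.2557] u 0.2191 n 0.571
ear edge mid [ 0.5233 -0.2539] u 0.2194 n 0.5387
corner near? [ 0.4116 -0.2574] u 0.2301 n 0.4275
S mark far [ 0.4782 -0.2434] u 0.2119 n 0.4931
S mark near [ 0.4192 -0.2387] u 0.211 n 0.4338
S ear [ 0.5525 -0.2609] u 0.2245 n 0.5683
S near [ 0.4038 -0.2482] u 0.2215 n 0.4192
40 [146, 144, 146, 145, 145, 145, 145, 145, 145, 146, 145, 145, 146, 145, 144, 142, 145, 167, 188, 196, 197, 197, 196, 194, 192, 191, 188, 187, 186, 187]
60 [146, 147, 147, 146, 147, 146, 146, 146, 146, 146, 147, 147, 145, 144, 153, 174, 186, 190, 190, 172, 131, 73, 28, 13, 14, 12, 17, 16, 17, 18]
80 [148, 148, 149, 149, 148, 148, 149, 150, 149, 149, 146, 149, 167, 185, 189, 189, 190, 190, 191, 191, 194, 195, 197, 198, 198, 197, 196, 186, 152, 90]
95 [148, 147, 149, 148, 148, 147, 146, 146, 145, 151, 174, 194, 199, 200, 200, 200, 201, 201, 200, 199, 198, 196, 195, 194, 195, 195, 197, 198, 198, 198]
298 [52, 145, 207, 210, 210, 210, 210, 210, 210, 210, 210, 209, 210, 210, 209, 209, 209, 209, 209, 208, 208, 208, 208, 208, 208, 208, 207, 208, 208, 208]
300 [65, 118, 154, 172, 174, 173, 183, 192, 198, 198, 197, 199, 198, 197, 198, 199, 200, 196, 196, 197, 196, 197, 199, 198, 193, 195, 197, 199, 195, 197]
302 [96, 98, 102, 125, 148, 148, 177, 187, 198, 195, 194, 197, 199, 197, 198, 200, 201, 198, 197, 199, 199, 201, 202, 199, 189, 193, 199, 198, 191, 195]
304 [55, 85, 99, 121, 147, 155, 197, 198, 198, 196, 192, 192, 197, 199, 199, 200, 202, 200, 200, 200, 201, 200, 199, 197, 190, 197, 199, 194, 185, 188]
307 [19, 23, 44, 94, 140, 161, 197, 196, 193, 196, 193, 195, 201, 201, 199, 192, 184, 187, 189, 195, 197, 192, 196, 197, 194, 197, 199, 195, 188, 190]
```

>>> {"name": "apply_moves", "arguments": {
  "moves": [
    [[0, 0.4, 0, 0, 0, 0, 0], [0, 0.8, 0, 0, 0, 0, 0], [0, 1.1, 0, 0, 0, 0, 0], [0, 1.1, 0, 0, 0, 0, 0], [0, 1.1, 0, 0, 0, 0, 0], [0, 1.1, 0, 0, 0, 0, 0]]
  ]
}}

```text
time_s: 9.55
eef_pos: [0.4521, -0.1839, 0.1022]
eef_rot: [-0.0, 1.0, -0.029, 0.002]
wrist_force: [0.9, 8.9, 13.0]
opening: 0.126
```

```bash
python3 -c "
from h import *
go((.466,.001,.1),-1.635)
import pickle
c=get_calibration('wrist')
cv2.imwrite('pics/w4.png',camera('wrist')[...,::-1]);pickle.dump(c,open('w4.pkl','wb'))
cv2.imwrite('pics/s4.png',cv2.resize(camera('scene')[200:310,310:420,::-1],None,fx=5,fy=5,interpolation=cv2.INTER_CUBIC))"
```

```text
t 9.55 pos [ 0.4521 -0.1839  0.1022] yaw -1.629 q [-0.63  0.18  1.94  0.    1.02  1.  ] shift [  0.31 -18.54   0.24] turn [-0.001 -0.005  0.006] F [ 0.9  8.9 13. ] M [ 1.26  0.15 -0.01] op 0.12595815424694337
```

View pics/w4.png

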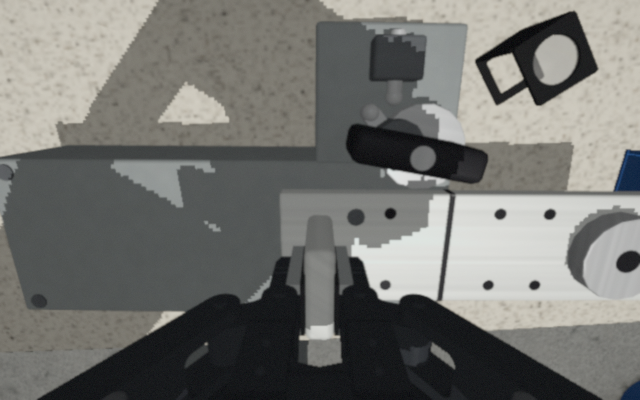

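View pics/s4.png

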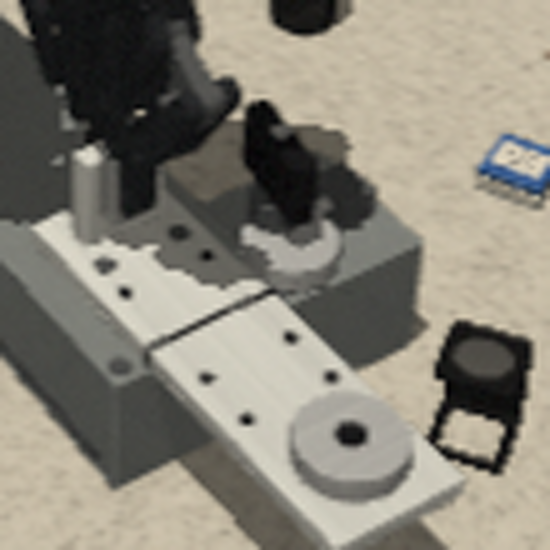

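Run:
```python
from h import *
import pickle;c=pickle.load(open('w4.pkl','rb'));s=get_calibration('scene')
u=np.array([-.065,-.998]);n=np.array([.998,-.065])
def P(k,nm,p,z):
    X=onz(k,p,z)[:2];print(nm,X.round(4),"u",(X@u).round(4),"n",(X@n).round(4))
g=cv2.cvtColor(cv2.imread('pics/w4.png'),6).astype(float)
for r in (32,38,95):
    d=np.diff(g[r,450:475]);e=450.5+np.argmax(np.abs(d)); P(c,f"edge {r} {e}",(e,r),.06)
for r in (200,240,280,295):
    e=435+np.argmin(g[r,435:460]);P(c,f"mark {r} {e}",(e,r),.07)
f=lambda a,b:(310+a/5-.4,200+b/5-.4)
for nm,p,z in (("S mark far",(270,292),.07),("S mark near",(150,355),.07),("S ear",(422,240),.06),("S near",(113,386),.06)):P(s,nm,f(*p),z)
```

```text
edge 32 466.5 [ 0.5529 -0.256 ] u 0.2195 n 0.5684
edge 38 466.5 [ 0.5504 -0.2561] u 0.2198 n 0.5659
edge 95 459.5 [ 0.5255 -0.2543] u 0.2196 n 0.541
mark 200 451 [ 0.4764 -0.249 ] u 0.2175 n 0.4916
mark 240 447 [ 0.4552 -0.2481] u 0.218 n 0.4704
mark 280 442 [ 0.4324 -0.2467] u 0.2181 n 0.4475
mark 295 440 [ 0.4233 -0.246 ] u 0.218 n 0.4385
S mark far [ 0.4764 -0.2529] u 0.2215 n 0.4919
S mark near [ 0.4168 -0.2521] u 0.2245 n 0.4323
S ear [ 0.5543 -0.2589] u 0.2223 n 0.57
S near [ 0.4015 -0.249 ] u 0.2224 n 0.4169
```

>>> {"name": "apply_moves", "arguments": {
  "moves": [
    [[0, 0.05, 0, 0, 0, 0, 0], [0, 0.05, 0, 0, 0, 0, 0], [0, 0.05, 0, 0, 0, 0, 0], [0, 0.05, 0, 0, 0, 0, 0], [0, 0.05, 0, 0, 0, 0, 0]]
  ]
}}

```text
time_s: 10.15
eef_pos: [0.4521, -0.1839, 0.1022]
eef_rot: [-0.001, 1.0, -0.029, 0.002]
wrist_force: [0.0, 11.1, 13.2]
opening: 0.127
```

```bash
python3 -c "
from h import *
go((.466,.001,.1),-1.635);print(get_obs()['dq'].round(4))
print(hand_in())"
```

```text
t 10.15 pos [ 0.4521 -0.1839  0.1022] yaw -1.629 q [-0.63  0.18  1.94  0.    1.02  0.99] shift [  0.31 -18.54   0.25] turn [-0.001 -0.005  0.006] F [ 0.  11.1 13.2] M [ 1.69 -0.04  0.01] op 0.12744409012457514
[ 0.0006  0.001  -0.0012 -0.0018 -0.     -0.0009]
the job is handed in; nothing more can be done
None
```

I turned the catch open, slid the plate out along the riser by its handle to the mark, and handed in at about 10.2 s while still gripping it.

- **Catch:** the knob went round about 1.42 rad to its stop. Later pictures show the bar lying along the riser. In the next look, before I gripped it, the plate's mark was within about 2 mm of where it started.
- **Mark position:** the wrist camera put the dark line about 1.6 mm short of the riser's edge. The scene camera put it about 0.6 mm past. They disagree by about 2 mm, but both are inside the 5 mm limit. Sideways it is about 1 mm off.
- **Level and yaw:** the tool is tilted about 0.005 rad. The wrist camera shows the line within about 0.01 rad of square to the riser, and the scene camera suggests about 0.05 rad.
- **Final nudge:** a last 0.5 mm push didn't move the plate. It sits held by friction, with about 11 N sideways and 13 N downward on the wrist. The arm was still and the fingers closed on the handle.
- **Bystanders:** I kept clear of the petri dish, the can and the vial, but did not measure them again at the end.

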